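# Set the optical slide onto its mark, backlash taken up, and seat the eyepiece

## Robot

A 6-joint arm with a two-finger parallel gripper is mounted at the origin on a cart in front of the work surface, level with it; the furniture and walls round the work are solid. World frame = base frame: x ahead of the robot, y to its left, z up, the work surface at z = 0. Lengths are in m, angles in degrees, forces in N, time in s.
With the tool pointing down it reaches from about 0.35 to 0.875 m from the base axis. Payload 4.2 kg.
Tool frame: the origin (TCP) lies midway between the tips of the shut fingers; the grasp point (between the pads) lies 19 mm behind it; y points along the fingers, x is the direction in which the jaws open and shut, and the axes are right-handed (so a half turn about y gives the same grasp; the last joint's range is limited). The gripper opens to 87 mm and grips with 3 to 60 N. Pads are 19 mm wide; open, the fingers measure 117 mm over their backs; the gripper's body (75 mm by 190 mm) begins 51 mm behind the grasp point.
Start: joints at [-53.824, 22.042, 0.453, 0, -68.411, -14.817], TCP at [0.228, -0.582, 0.223] pointing down, gripper open.
Joint ranges: [-179.83, 179.83], [-69.29, 118.12], [-61.27, 80.66], [-181.25, 117.63], [-171.15, -9.14], [-177.46, 177.46]. Speed limits (degrees/s): [159.86, 159.86, 180, 180, 180, 180].

## Interface

Orientations are given as a 3x3 rotation matrix whose columns are the frame's x, y, z axes.
In Python, from station import * gives the robot as it stands.
- The arm moves only by the tool jog_arm, never from a script. Its argument "series" is a list of rows, each a list of 3 entries, a list of its own where there are three numbers: the shift along the tool's x, y, z in m, then the turn, a rotation vector about the tool's x, y, z in degrees, then the finger opening in m, from 0 to 0.087. A call has 1 to 10 rows; each row shifts and turns the commanded pose from where the row before left it, along the tool's axes as they then stand; what a row does not reach is not made up. A row lasts 1/8 s, in which the tool goes at most 62.5 mm and 10.7 degrees, less where a joint would pass 70% of its speed; a pose out of reach is approached as far as the arm can. A call is refused whole if a number of a shift passes 0.0625 or a number of a turn 10.7, either way. A call with a gripper value outside its range is refused whole. The fingers move at their own pace and stop on an object; the grip force is fixed at half the most. Time passes only in rows, so rows that do not move let the fingers close. It gives the time, the measured TCP pose, the force and the opening at its end, in the units of the state.
- sense(): the state, without advancing time (a new reading comes with each control period).
- capture(name): name is "scene" or "side" or "wrist"; returns the picture (400x640x3 uint8, red, green, blue); there is no depth.
- camera_info(name): a dict with "fx", "fy", "cx", "cy" (pixels), "rvec" (rotation vector, rad) and "tvec" (3), from world to camera coordinates, as OpenCV has them. Camera axes: x right, y down, z forward; pixel columns grow to the right and rows downward; lengths in m; the calibration is good to about 2 mm. A picture is of the moment at which its call begins: read the wrist's pose just before it. camera_info takes no time and is no camera call; for the wrist camera it gives the pose at the moment of the call.
- finish_job(): hands the job in, once; it reports no verdict.
The state is a dict: "time_s": time; "joints": joint angles; "joint_velocities": joint speeds; "effort": joint torques, N m; "tcp_pos": TCP position; "ee_rot": TCP orientation; "wrist_force": force on the tool from outside, world axes, zero at the start; "moment": the same for the moment, N m; "gripper_width": opening from 0.0 (shut) to 1.0 (fully open).
Only numpy, scipy, OpenCV 4.12 (cv2) and the standard library are available. Lean on these libraries where they do the work, as an engineer would, in place of code of your own. Each camera call takes 0.05 s, during which the arm holds its last target. There are 200 camera calls.

## Task

Set the carriage of the optical slide on its mark: the rack drive has 4 mm of backlash, so wind the carriage back a few millimetres past the mark first, then bring it up turning the knob clockwise only (the advancing way) and stop with the carriage pointer exactly opposite the rider's point, the dog bearing on the front end of its slot. Then stand the eyepiece upright on the deck ahead of the fork and slide it along the deck into the fork until you feel it fully home against the end stop, pressing gently (well under 15 N on the stop) so that the carriage stays on the mark, and let go. Do not shift the rider or the things lying about.

Things in the scene. Friction and masses are not known exactly. Their poses are not given: they have to be found in the camera images.
- slide_bed: Optical slide: dark steel bed, 204 x 74 mm, fixed; origin on the table top under the middle of the guide. x: the slide axis, +x is the advancing way; z up. Grey gear housing (top 41 mm above the table) at its -x end, carriage on a guide on the rest, graduated scale bar along its -y side (towards the robot).
- knob_grip (a point): Centre of the black fluted round knob on the gear housing, at gripping height (64 mm above the table). Knob 38 mm in diameter, 49 to 77 mm above the table, axis upright; dial plate under it: 50 mm across, top 44 mm above the table. A bench vice, 67 mm high, stands 60 mm or more from its axis on the robot's side.
- knob (a joint): Knob angle in rad, 0 at the start, growing clockwise seen from above; limits -3.4 and 1.2. Clockwise advances the rack inside (+x of the bed) by 10 mm a radian, anticlockwise draws it back. Takes about 0.18 N m to turn, 0.21 N m while it also moves the carriage; stays where it is left.
- carriage (a joint): Travel of the aluminium carriage along +x of the bed in m, about 0 at the start; limits -0.034 and 0.012. 3 N of friction. The rack moves it through a dog with 4 mm of play in a slot, so after a reversal the first 0.4 rad of the knob do not move it.
- carriage_pointer (a point): Tip of the small black pointer on the -y side of the carriage, 31 mm above the table; it moves with the carriage.
- mark_point (a point): The set mark: tip of the nose of the black rider, an 11 mm wide clip, 33 mm high, with a thumb screw, held by friction on the scale bar. It faces the carriage pointer; the carriage is on the mark when both tips have the same place along the bed's x. At the start the mark lies 5 to 17 mm on the -x side of the pointer.
- dog_top (a point): Top of the dog, a dark block 12 mm long and 8.5 mm wide that stands 3 mm out of the slot in the carriage deck, near the carriage's -x end, and is moved by the rack. Its distance on the +x side of the slot's middle is 0.01 m times the knob angle less the carriage travel, within -2 and +2 mm; at the start it is within 1.5 mm of the middle.
- slot_centre (a point): Middle of the dog's slot in the deck; x as the bed's. The dog lies 2 mm on its +x side when it bears on the slot's front end (advancing), 2 mm on its -x side when drawing back. With the dog at the front end it takes a push of some 20 N towards -x to drive carriage and knob back; otherwise 3 N shift the carriage by the play.
- seat (a point): Point on the deck (34 mm above the table) where the centre of the eyepiece's foot is when fully home; axes as the bed's. The fork round it opens towards +x. On the -y side a fixed cheek, 11 mm high, 12.5 mm from the centre line; on the +y side the sprung shoe; across the -x side the end stop. Cheek and shoe end 17 to 18 mm on the +x side in lips flared to 15 mm or more from the centre line.
- shoe: Sprung steel shoe, 11 mm high, its origin on its face, 1 mm on the +x side of the end stop; the face is parallel to the slide, 10.8 mm from the fork's centre line, and yields to +y by up to 3.5 mm with 2 to 4 N. It presses the eyepiece's tube against the fixed cheek, so sliding in drags with 2 to 6 N. Its square top edge bars the way straight down.
- mouth (a point): Point on the deck's top ahead of the fork on its centre line, 34.7 mm on the +x side of the seat: the eyepiece's foot is clear of the fork here. The deck ends 7 mm further on.
- end_stop (a point): Dark bar across the back of the fork, 44 mm wide, 13 mm high, fixed to the carriage; origin on the deck in its face; axes as the bed's. Home, the tube touches this face and its centre is 12.3 mm on the +x side of it.
- eyepiece_centre (a point): Centre, half-way up, of the eyepiece: black round body 38 mm in diameter (39 near the top) and 31 mm high on a narrower bright tube 24.6 mm in diameter and 18 mm long; 49 mm high in all, about 75 g. It stands upright on its tube on the table at the start. This point is 24.5 mm above its foot; grip the black body.
- eyepiece_foot (a point): Centre of the underside of the eyepiece's tube.
Mind the look-alikes: they are no part of the job. What is shaped like the part that bears eyepiece_centre but green is not meant.

How it is judged (in metres and radians):
On the way, in this order (a step that is already met when the one before it is completed fails the run):
1. the carriage is wound back past the mark (pointer at least 2 mm behind it) (x of carriage_pointer in the frame of mark_point below -0.002 m), for 0.05 s.
2. the carriage has been advanced onto the mark, with the dog bearing on the front end of its slot, before the eyepiece is in the fork (x of carriage_pointer in the frame of mark_point between -0.0012 and 0.0012 m and x of dog_top in the frame of slot_centre above 0.0012 m and distance between eyepiece_foot and seat above 0.025 m), for 0.2 s.
3. the eyepiece's tube is pressed home against the end stop (more than 2 N) (contact force between eyepiece and carriage_c9 above 2 N), for 0.05 s.
At the end, for the whole second after the job is handed in: Pointer within 1.2 mm of the rider's point along the slide; dog bearing on its slot's front end (over 1.2 mm ahead of the middle); eyepiece released, at rest, upright (0.06 rad), foot on the deck (2.5 mm), within 1 mm of home against the end stop and 2.5 mm of the fork's centre line (x of carriage_pointer in the frame of mark_point between -0.0012 and 0.0012 m and x of dog_top in the frame of slot_centre above 0.0012 m and x of eyepiece_foot in the frame of seat between -0.0015 and 0.001 m and y of eyepiece_foot in the frame of seat between -0.0025 and 0.0025 m and z of eyepiece_foot in the frame of seat between -0.002 and 0.0025 m and angle between eyepiece_foot's own z axis and vertical below 0.06 rad and linear speed of eyepiece below 0.01 m/s and velocity of joint carriage below 0.003 m/s); the robot touches nothing.
It fails at once if the end stop is pressed by the eyepiece with more than 15 N (contact force between eyepiece and carriage_c9 above 15 N).
It fails at once if the rider with the mark is shifted (more than 1.5 mm) (distance of mark_point from where it was at the start of the episode above 0.0015 m).
It fails at once if the eyepiece is tipped over (angle between eyepiece_foot's own z axis and vertical above 0.7 rad).
It fails at once if a bystander is pushed away (more than 20 mm) (distance of any of folding_loupe, filter_disc, mount_ring, tape_roll, screw_jar, stub_2 from where it was at the start of the episode above 0.02 m).
It also fails if it takes over 72 s, if anything falls off the work surface, if the arm or the gripper's body presses on something with over 40 N, if the wrist force passes 120 N, or if a joint passes its speed limit or range.

## Working session

There is one attempt and no reset: what is moved stays moved. The work goes in short steps, Python scripts to look and compute and a tool call to move; the robot and the scene stay as the last step left them, time stands still between calls to the robot, and variables do not carry over. Pictures are saved under pics/ and viewed, about 8 in all and at most 12, crops included, and the job is handed in when it is done.

Besides the shell and the picture viewer there is one more tool, called as name(argument=value, ...) on one line, values as JSON. jog_arm: Moves the arm, as the interface text tells. Its arguments: {"type":"object","properties":{"series":{"type":"array","items":{"type":"array"}}},"required":["series"]}

```bash
ls; mkdir -p pics; cat > h.py <<'E'
from station import *
import numpy as np, cv2
def save(name,im): cv2.imwrite('pics/'+name+'.png',cv2.cvtColor(im,cv2.COLOR_RGB2BGR))
def K(c): return np.array([[c['fx'],0,c['cx']],[0,c['fy'],c['cy']],[0,0,1]])
def Rt(c): return cv2.Rodrigues(np.array(c['rvec'],float))[0],np.array(c['tvec'],float).ravel()
def ray(c,p):
    R,t=Rt(c); d=R.T@np.linalg.solve(K(c),[p[0],p[1],1]); return -R.T@t,d/np.linalg.norm(d)
def onz(c,p,z):
    o,d=ray(c,p); return o+d*(z-o[2])/d[2]
def tri(rs):
    A=sum(np.eye(3)-np.outer(d,d) for o,d in rs); b=sum((np.eye(3)-np.outer(d,d))@o for o,d in rs); return np.linalg.solve(A,b)
def proj(c,P):
    R,t=Rt(c); q=K(c)@(R@np.array(P)+t); return q[:2]/q[2]
E
python3 - <<'E'
from h import *
a=capture('scene');b=capture('side');w=capture('wrist')
save('scene0',a);save('side0',b);save('wrist0',w)
s=sense();print(s['time_s'],s['tcp_pos'],s['ee_rot'],s['gripper_width'])
for n in('scene','side','wrist'):
    c=camera_info(n);R,t=Rt(c);print(n,c['fx'],c['cx'],c['cy'],-R.T@t,R[2])
E
```

```text
pics
0.15 [ 0.2274699  -0.58166721  0.2217447 ] [[-3.64041289e-01 -6.64065972e-04 -9.31382574e-01]
 [ 9.31381458e-01  1.44459455e-03 -3.64041882e-01]
 [ 1.58721802e-03 -9.99998736e-01  9.26066713e-05]] 1.0026401428792253
scene 466.4439832526336 318.6805014225879 189.58798979801745 [0.05586388 0.22025689 0.58820524] [ 0.55425954 -0.55763413 -0.61793247]
side 437.9684760314877 322.43972152544785 196.85449750024463 [ 0.35128017 -0.90856098  0.58262349] [ 0.20597125  0.78297667 -0.58696114]
wrist 300.1844492965678 321.1004675997534 194.3722621687509 [ 0.14995514 -0.61283162  0.38409157] [ 0.27951874  0.11157623 -0.95363516]
```

View pics/scene0.png

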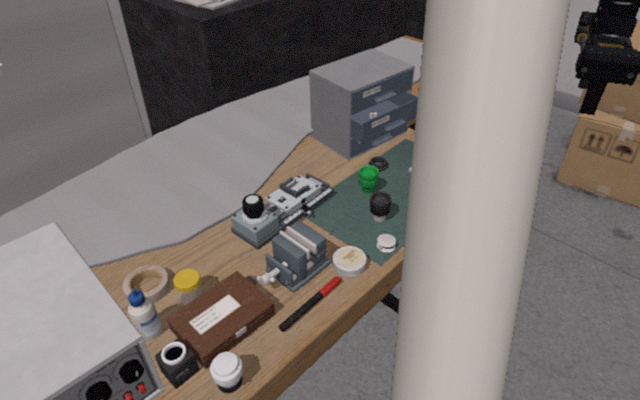

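View pics/side0.png

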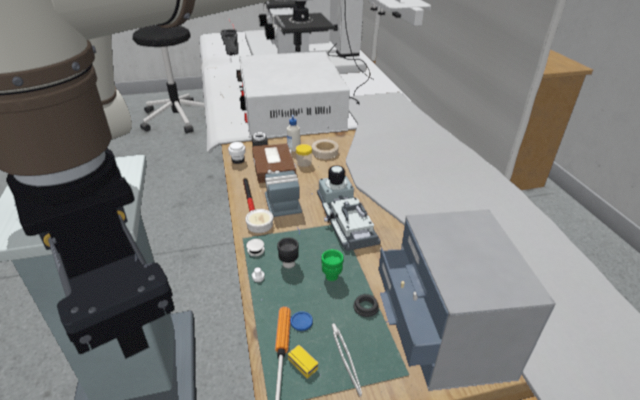

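Scene view: knob at (253,203), carriage near (295,195), vice (297,250). The upright parts are the black eyepiece at (381,207) and a green look-alike at (369,178); the black ring at (378,163) and white pieces are bystanders. In the side view the eyepiece is at (288,250), green at (332,264), knob at (337,175), and the carriage around (350,220). Black body on a bright tube fits the description.

```bash
python3 - <<'E'
from h import *
A=camera_info('scene');B=camera_info('side')
def T(n,p,q):
    P=tri([ray(A,p),ray(B,q)]);print(n,P.round(4),proj(A,P)-p,proj(B,P)-q)
a=cv2.imread('pics/scene0.png');b=cv2.imread('pics/side0.png')
def blob(im,c,w,thr=50):
    x,y=c;r=im[y-w:y+w,x-w:x+w].max(2)<thr
    n,l,s,ce=cv2.connectedComponentsWithStats(r.astype(np.uint8))
    i=1+s[1:,4].argmax();print(s[i],ce[i]+[x-w,y-w]);return s[i][:2]+s[i][2:4]/2+[x-w-.5,y-w-.5]
T('knob',blob(a,(253,203),20),blob(b,(337,176),16))
T('eye',blob(a,(381,205),18),blob(b,(288,248),16))
ca=cv2.resize(a[165:250,220:345],None,fx=6,fy=6,interpolation=cv2.INTER_CUBIC)
cb=cv2.resize(b[155:285,265:390],None,fx=4.4,fy=4.4,interpolation=cv2.INTER_CUBIC)
cv2.imwrite('pics/c1.png',ca)
E
```

```text
[ 10  13  21  22 278] [253.28057554 208.60431655]
[  8  10  15  14 148] [336.02027027 177.32432432]
knob [ 0.5822 -0.1442  0.0594] [0.02012209 0.02031485] [ 0.01608904 -0.01660176]
[  7   6  21  23 284] [379.96126761 206.13732394]
[  7  16  19  14 177] [288.3220339  255.63841808]
eye [ 0.4414 -0.3291  0.0298] [0.45407161 0.3145419 ] [ 0.45960542 -0.32726967]
```

View pics/c1.png

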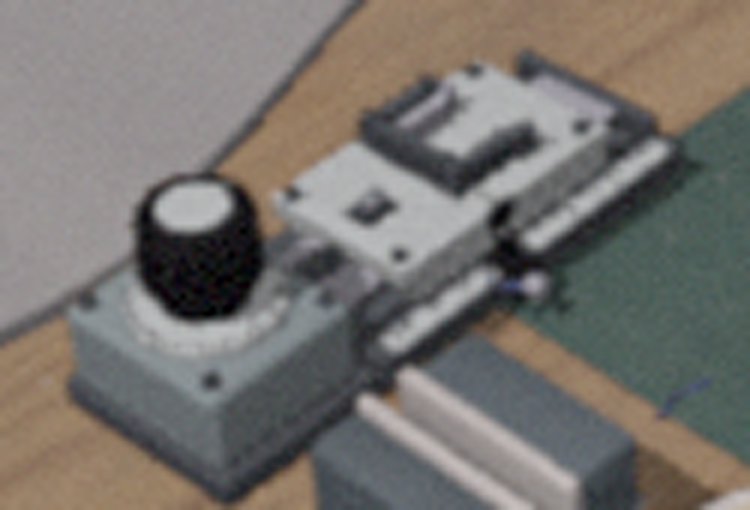

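jog_arm(series=[[[0.023,0.002,-0.055],[0,0,0],0.087],[[0.023,0.002,-0.055],[0,0,0],0.087],[[0.023,0.002,-0.055],[0,0,0],0.087],[[0.023,0.002,-0.055],[0,0,0],0.087],[[0.023,0.002,-0.055],[0,0,0],0.087],[[0.023,0.002,-0.055],[0,0,0],0.087],[[0.023,0.002,-0.055],[0,0,0],0.087],[[0.023,0.002,-0.055],[0,0,0],0.087],[[0,0,0],[0,0,0],0.055]])

```text
time_s: 1.27
tcp_pos: [0.5727, -0.2473, 0.2053]
ee_rot: [[-0.369, -0.001, -0.929], [0.929, 0.001, -0.369], [0.001, -1.0, 0.001]]
wrist_force: [-0.5, -0.0, -0.5]
gripper_width: 0.945
```

```bash
python3 - <<'E'
from h import *
s=sense();c=camera_info('wrist');w=capture('wrist');save('w1',w)
import pickle;pickle.dump(c,open('w1.pkl','wb'))
print(s['time_s'],s['tcp_pos'],s['joints'],s['wrist_force'])
for P in [(.5822,-.1442,.064),(.4414,-.3291,.03)]:print(proj(c,P))
E
```

```text
1.275 [ 0.57273309 -0.24730791  0.20531704] [-8.52511755e+00  2.26398051e+01 -1.14674803e+00 -2.61886998e-02
 -6.62741275e+01 -5.98195988e+01] [-0.53087502 -0.03025113 -0.45552377]
[405.56513849 224.51764097]
[293.91621678  28.01140944]
```

View pics/w1.png

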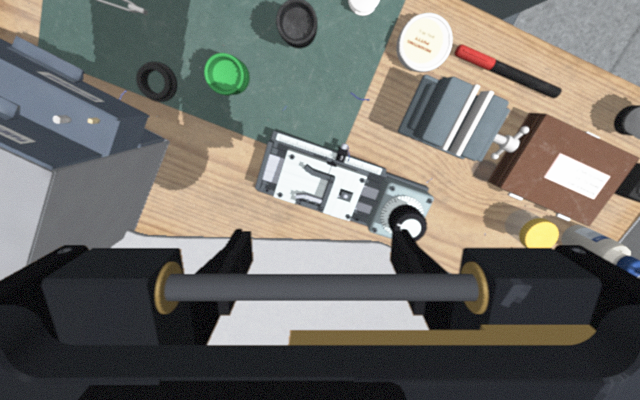

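```bash
python3 - <<'E'
from h import *
import pickle
c=pickle.load(open('w1.pkl','rb'))
for n,p,z in [('knobtop',(409,220),.077),('bedA',(275,131),.012),('bedB',(258,190),.012),('hous',(433,187),.041),('hous2',(369,235),.041),('hous3',(388,176),.041),('eye',(297,23),.049),('ptr',(342,152),.031)]:
    print(n,onz(c,p,z).round(4))
im=cv2.imread('pics/w1.png')
cv2.imwrite('pics/c2.png',cv2.resize(im[115:245,245:445],None,fx=4,fy=4,interpolation=cv2.INTER_CUBIC))
E
```

```text
knobtop [ 0.5726 -0.1489  0.077 ]
bedA [ 0.5473 -0.3154  0.012 ]
bedB [ 0.6229 -0.3115  0.012 ]
hous [ 0.536  -0.1257  0.041 ]
hous2 [ 0.617  -0.1685  0.041 ]
hous3 [ 0.5432 -0.1787  0.041 ]
eye [ 0.4394 -0.325   0.049 ]
ptr [ 0.5386 -0.2358  0.031 ]
```

View pics/c2.png

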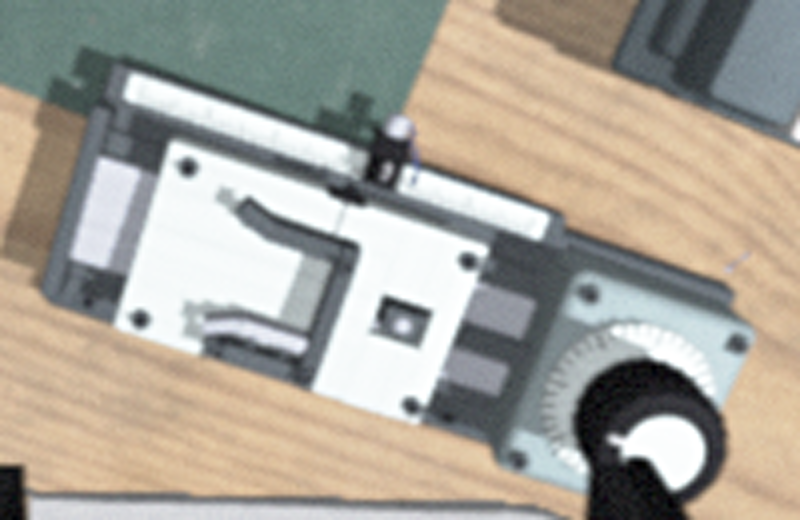

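```bash
python3 - <<'E'
from h import *
import pickle
c=pickle.load(open('w1.pkl','rb'))
f=lambda x,y,z: onz(c,((x+.5)/4-.5+245,(y+.5)/4-.5+115),z)
d=[f(187,165,.034),f(467,260,.034),f(140,318,.034),f(410,405,.034)]
h=[f(588,292,.041),f(738,343,.041),f(517,460,.041)]
for p in d+h:print(p.round(4))
u=(d[1]-d[0]);v=d[3]-d[2];hh=h[1]-h[0]
for q in (u,v,hh):print(np.degrees(np.arctan2(-q[1],-q[0])),np.linalg.norm(q))
print('hc',(h[1]+h[2])/2,'cap',f(665,452,.077),'deckc',sum(d)/4)
p=f(345,190,.031);m=f(385,183,.031);print('ptr',p,m,p-m)
# seat: stop face mid, fork
print('slot',f(402,320,.034),'fork cheek ends',f(240,205,.045),f(205,320,.045),'stop ends',f(350,255,.047),f(322,380,.047))
E
```

```text
[ 0.5632 -0.2872  0.034 ]
[ 0.5594 -0.2031  0.034 ]
[ 0.6105 -0.2845  0.034 ]
[ 0.6065 -0.2007  0.034 ]
[ 0.5539 -0.169   0.041 ]
[ 0.5518 -0.1223  0.041 ]
[ 0.6085 -0.166   0.041 ]
-87.3960761000323 0.08415906007183047
-87.2586356546092 0.08390427214483366
-87.39109749043948 0.046742877821487776
hc [ 0.58016435 -0.14415021  0.041     ] cap [ 0.57960362 -0.14317412  0.077     ] deckc [ 0.58487917 -0.24387645  0.034     ]
ptr [ 0.55395913 -0.24302496  0.031     ] [ 0.54790132 -0.23323173  0.031     ] [ 0.00605781 -0.00979322  0.        ]
slot [ 0.58288154 -0.21335471  0.034     ] fork cheek ends [ 0.56598152 -0.2696365   0.045     ] [ 0.60048643 -0.26712347  0.045     ] stop ends [ 0.56747679 -0.23657045  0.047     ] [ 0.60436032 -0.23005276  0.047     ]
```

jog_arm(series=[[[0,0,0],[0,-8.3,0],0.055],[[0,0,0],[0,-8.3,0],0.055],[[0,0,0],[0,-8.4,0],0.055],[[0.0325,0,-0.0405],[0,0,0],0.055],[[0.0325,0,-0.0405],[0,0,0],0.055],[[0,0.05,0],[0,0,0],0.055],[[0,0.05,0],[0,0,0],0.055],[[0,0,0],[0,0,0],0.055]])

```text
time_s: 2.33
tcp_pos: [0.5755, -0.1476, 0.1029]
ee_rot: [[-0.722, -0.01, -0.691], [0.691, 0.001, -0.722], [0.007, -1.0, 0.006]]
wrist_force: [0.5, -0.6, 0.2]
gripper_width: 0.635
```

```bash
python3 - <<'E'
from h import *
s=sense();c=camera_info('wrist');w=capture('wrist');save('w2',w)
import pickle;pickle.dump(c,open('w2.pkl','wb'))
print(s['time_s'],s['tcp_pos'],s['ee_rot'],s['joints'],s['wrist_force'],s['gripper_width'])
E
```

```text
2.325 [ 0.57548811 -0.14764782  0.10292608] [[-7.22378357e-01 -9.81234255e-03 -6.91428396e-01]
 [ 6.91458020e-01  5.04557575e-04 -7.22416467e-01]
 [ 7.43746328e-03 -9.99951731e-01  6.42034148e-03]] [ 1.19151635e+00  2.55674118e+01 -1.26072928e+01 -5.12447732e-02
 -5.23867987e+01 -4.49058250e+01] [ 0.45932622 -0.57948716  0.22976329] 0.6345739235054348
```

View pics/w2.png

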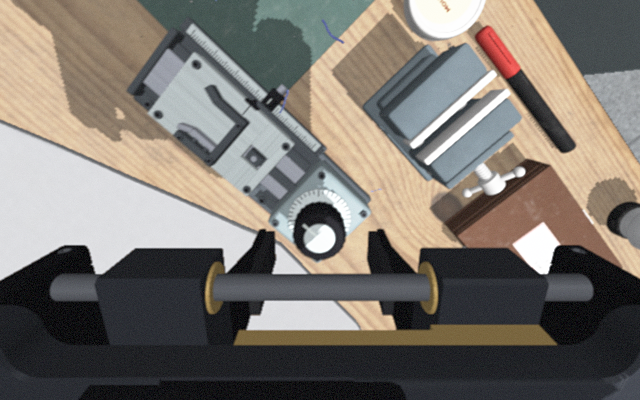

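```bash
python3 - <<'E'
from h import *
import pickle
c=pickle.load(open('w1.pkl','rb'));c2=pickle.load(open('w2.pkl','rb'))
print(tri([ray(c,(411,228)),ray(c2,(320.5,237))]),onz(c2,(320.5,237),.077))
s=sense();print(s['tcp_pos'])
im=cv2.imread('pics/w2.png');x,y,w,h=225,70,80,60
cv2.imwrite('pics/c3.png',cv2.resize(im[y:y+h,x:x+w],None,fx=10,fy=10,interpolation=cv2.INTER_CUBIC))
E
```

```text
[ 0.57860851 -0.14503607  0.08168945] [ 0.58015024 -0.14340792  0.077     ]
[ 0.57815911 -0.14801547  0.10597975]
```

View pics/c3.png

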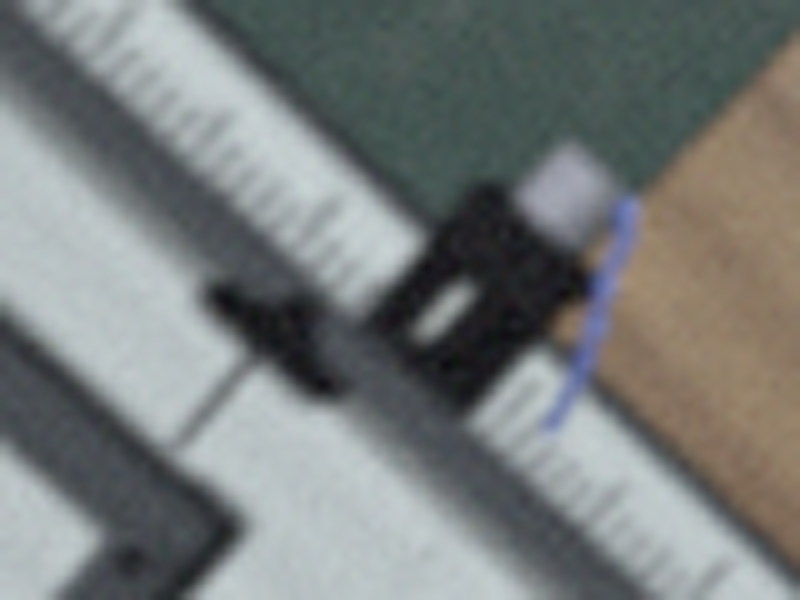

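jog_arm(series=[[[0.0017,0.0275,-0.0043],[0,0,0],0.055],[[0,0.0275,0],[0,0,0],0.055],[[0,0,0],[0,0,0],0.055],[[0,0,0],[0,0,0],0.03],[[0,0,0],[0,0,0],0.03],[[0,0,0],[0,0,0],0.03]])

```text
time_s: 3.12
tcp_pos: [0.5817, -0.1426, 0.0532]
ee_rot: [[-0.724, 0.002, -0.69], [0.69, 0.0, -0.724], [-0.002, -1.0, -0.001]]
wrist_force: [-1.0, 0.9, 4.4]
gripper_width: 0.417
```

```bash
cat >> h.py <<'E'
U=np.array([.0456,-.99896,0]);V=np.array([.99896,.0456,0]);O=np.array([.580,-.1437,0])
def bed(P): return np.array([(P-O)@U,(P-O)@V,P[2]])
E
python3 - <<'E'
from h import *
import pickle
c=pickle.load(open('w2.pkl','rb'))
g=lambda x,y,z: bed(onz(c,((x+.5)/10-.5+225,(y+.5)/10-.5+70),z)).round(4)
print('deckline',g(175,445,.034),g(250,355,.034),'tip',g(315,310,.031),'stripe',g(420,330,.033),g(470,285,.033),'body',g(415,365,.033),g(370,320,.033),g(465,410,.033))
s=sense();print(s['tcp_pos'],s['wrist_force'],s['gripper_width'])
E
```

```text
deckline [ 0.0972 -0.0177  0.034 ] [ 0.0972 -0.0265  0.034 ] tip [ 0.0963 -0.0319  0.031 ] stripe [ 0.0894 -0.0364  0.033 ] [ 0.0888 -0.0414  0.033 ] body [ 0.0881 -0.0343  0.033 ] [ 0.0926 -0.0344  0.033 ] [ 0.0833 -0.0344  0.033 ]
[ 0.58169057 -0.14258364  0.05316173] [-1.03745758  0.85637536  4.388393  ] 0.4171290621795333
```

jog_arm(series=[[[0,0,0],[0,-10,0],0.03],[[0,0,0],[0,-10,0],0.03],[[0,0,0],[0,-10,0],0.03],[[0,0,0],[0,-10,0],0.03],[[0,0,0],[0,-10,0],0.03],[[0,0,0],[0,-10,0],0.03],[[0,0,0],[0,-10,0],0.03],[[0,0,0],[0,-10,0],0.03],[[0,0,0],[0,0,0],0.03],[[0,0,0],[0,0,0],0.03]])

```text
time_s: 4.38
tcp_pos: [0.5798, -0.1425, 0.0531]
ee_rot: [[-0.805, -0.002, 0.594], [-0.594, -0.0, -0.805], [0.002, -1.0, -0.001]]
wrist_force: [-5.6, 3.0, 8.2]
gripper_width: 0.414
```

```bash
python3 - <<'E'
from h import *
s=sense();c=camera_info('wrist');w=capture('wrist');save('w3',w)
import pickle;pickle.dump(c,open('w3.pkl','wb'))
print(s['time_s'],s['tcp_pos'],s['ee_rot'][:,2],s['joints'],s['wrist_force'],s['moment'],s['gripper_width'])
p=proj(c,O+U*.088-V*.03+[0,0,.033]);print(p)
x,y=int(p[0])-40,int(p[1])-30
x=max(x,0);y=max(y,0);print(x,y)
cv2.imwrite('pics/c4.png',cv2.resize(w[y:y+60,x:x+80,::-1],None,fx=10,fy=10,interpolation=cv2.INTER_CUBIC))
E
```

```text
4.375 [ 0.57980749 -0.14248286  0.05311209] [ 0.59377139 -0.8046329  -0.00119996] [ 1.72048047e+00  2.90526748e+01 -1.52985128e+01  6.91312172e-03
 -4.57767229e+01  3.46998843e+01] [-5.62410832  2.97465348  8.18355692] [0.67993255 1.56920977 0.16216868] 0.4138921226399255
[443.04457547 144.67422698]
403 114
```

View pics/c4.png

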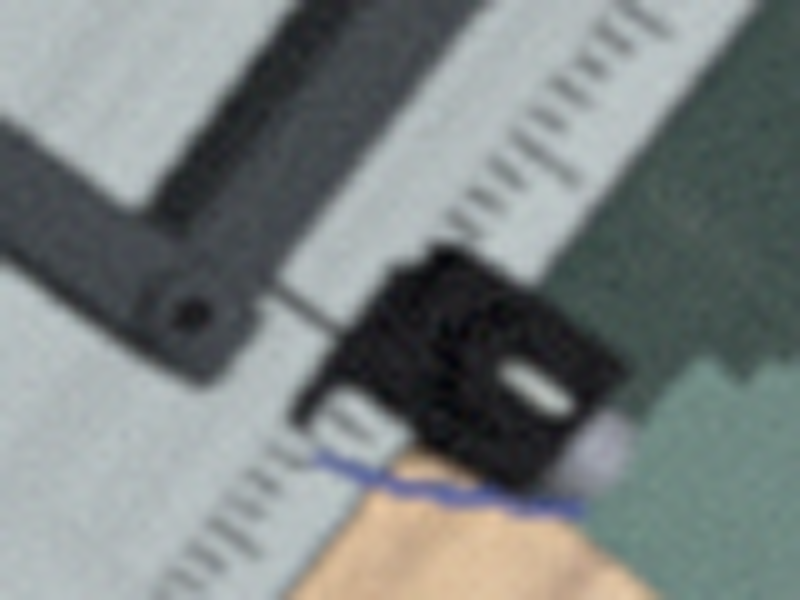

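```bash
python3 - <<'E'
from h import *
import pickle
c=pickle.load(open('w3.pkl','rb'))
g=lambda x,y,z: bed(onz(c,((x+.5)/10-.5+403,(y+.5)/10-.5+114),z)).round(4)
print('deckline',g(275,290,.034),g(340,335,.034),'stripe',g(505,370,.033),g(565,405,.033),'body top edge',g(445,250,.033),g(625,360,.033),'bot',g(520,490,.033),'baseptr',g(400,260,.031),g(300,415,.031))
E
```

```text
deckline [ 0.0845 -0.0222  0.034 ] [ 0.0846 -0.0273  0.034 ] stripe [ 0.0887 -0.0374  0.033 ] [ 0.0891 -0.0419  0.033 ] body top edge [ 0.0921 -0.0296  0.033 ] [ 0.0932 -0.0431  0.033 ] bot [ 0.0836 -0.0432  0.033 ] baseptr [ 0.0904 -0.0285  0.031 ] [ 0.0797 -0.0297  0.031 ]
```

jog_arm(series=[[[0,0,0],[0,10,0],0.03],[[0,0,0],[0,10,0],0.03],[[0,0,0],[0,10,0],0.03],[[0,0,0],[0,10,0],0.03],[[0,0,0],[0,0,0],0.03],[[0,0,0],[0,0,0],0.03]])

```text
time_s: 5.18
tcp_pos: [0.5807, -0.1422, 0.0531]
ee_rot: [[-0.998, -0.0, -0.064], [0.064, 0.0, -0.998], [0.0, -1.0, -0.0]]
wrist_force: [-2.1, 2.7, 6.1]
gripper_width: 0.421
```

```bash
cat > look.py <<'E'
from h import *
import sys,pickle
n=sys.argv[1]
s=sense();c=camera_info('wrist');w=capture('wrist');save('w'+n,w)
pickle.dump(c,open(f'w{n}.pkl','wb'))
print(s['time_s'],s['tcp_pos'],s['ee_rot'][:,2],s['joints'][5],s['wrist_force'],s['moment'],s['gripper_width'])
p=proj(c,O+U*.088-V*.03+[0,0,.033]);x,y=max(int(p[0])-40,0),max(int(p[1])-30,0);print(x,y)
cv2.imwrite(f'pics/z{n}.png',cv2.resize(w[y:y+60,x:x+80,::-1],None,fx=10,fy=10,interpolation=cv2.INTER_CUBIC))
E
python3 look.py 4
```

```text
5.175 [ 0.58074572 -0.14223459  0.05308999] [-6.38501118e-02 -9.97959443e-01 -3.35541486e-04] -5.37086858584979 [-2.1234706   2.70651117  6.07556676] [ 0.85028125  1.0837708  -0.27181896] 0.4207678370012021
317 54
```

View pics/z4.png

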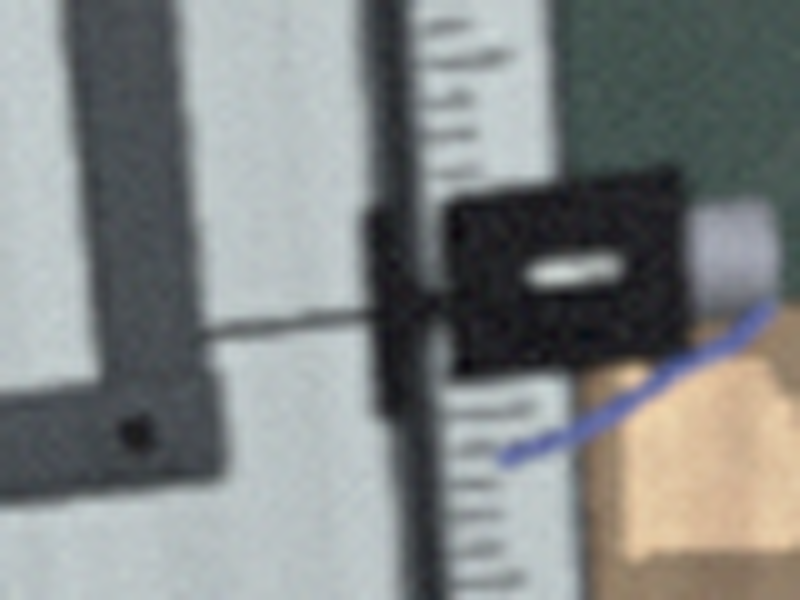

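```bash
python3 - <<'E'
from h import *
import pickle
c=pickle.load(open('w4.pkl','rb'))
g=lambda x,y,z: bed(onz(c,((x+.5)/10-.5+317,(y+.5)/10-.5+54),z)).round(4)
print('deckline',g(205,333,.034),g(370,315,.034),'stripe',g(530,273,.033),g(620,265,.033),'body',g(455,203,.033),g(455,370,.033),'base',g(380,210,.031),g(395,410,.031),'tip',g(430,305,.031))
# subpixel: dark line minima per column / bright stripe
im=cv2.imread('pics/w4.png',0).astype(float)
for x in range(339,353,2):
    col=im[84:90,x];wt=np.clip(np.median(im[80:94,x])-col,0,None);print(x,(wt*np.arange(84,90)).sum()/wt.sum(),end=' | ')
print()
for x in range(370,379):
    col=im[78:84,x]-70;wt=np.clip(col,0,None);print(x,(wt*np.arange(78,84)).sum()/wt.sum(),end=' | ')
R,t=Rt(c);print((R@np.append(U[:2],0)),(R@V))
E
```

```text
deckline [ 0.0877 -0.0183  0.034 ] [ 0.0876 -0.0277  0.034 ] stripe [ 0.0889 -0.037   0.033 ] [ 0.0888 -0.0421  0.033 ] body [ 0.0931 -0.033   0.033 ] [ 0.0842 -0.0324  0.033 ] base [ 0.0933 -0.029   0.031 ] [ 0.0824 -0.0291  0.031 ] tip [ 0.0879 -0.0315  0.031 ]
339 86.65648854961832 | 341 86.48022598870057 | 343 86.30177514792899 | 345 86.15492957746478 | 347 85.65131578947368 | 349 85.50455927051672 | 351 85.30994152046783 | 
370 80.93283582089552 | 371 80.92083333333333 | 372 80.83025830258302 | 373 80.71785714285714 | 374 80.63306451612904 | 375 80.42325581395349 | 376 80.17171717171718 | 377 80.14285714285714 | 378 80.18260869565218 | [-0.10876974 -0.94768522 -0.30010383] [-0.99406711  0.10382099  0.03243813]
```

jog_arm(series=[[[0,0,0],[0,3,0],0.03],[[0,0,0],[0,3,0],0.03],[[0,0,0],[0,0,0],0.03],[[0,0,0],[0,0,0],0.03]])

```text
time_s: 5.72
tcp_pos: [0.5809, -0.1422, 0.0531]
ee_rot: [[-0.986, 0.0, -0.167], [0.167, 0.0, -0.986], [-0.0, -1.0, -0.0]]
wrist_force: [-3.9, 3.4, 6.3]
gripper_width: 0.417
```

```bash
python3 look.py 5; cat > meas.py <<'E'
from h import *
import sys,pickle
n=sys.argv[1]
c=pickle.load(open(f'w{n}.pkl','rb'))
im=cv2.imread(f'pics/w{n}.png',0)
# rectified top view at z=.033 in bed coords, 10 px/mm: x' = bed -y.., rows = bed x
def rect(z,x0=.078,x1=.1,y0=-.046,y1=-.015,k=1e4):
    B=[(x,y) for x in(x0,x1) for y in(y0,y1)]
    src=np.float32([proj(c,O+U*x+V*y+[0,0,z]) for x,y in B]);dst=np.float32([((y-y0)*k,(x1-x)*k) for x,y in B])
    return cv2.warpPerspective(im,cv2.getPerspectiveTransform(src,dst),(int((y1-y0)*k),int((x1-x0)*k)),flags=cv2.INTER_CUBIC).astype(float),x0,x1,y0,y1,k
a,x0,x1,y0,y1,k=rect(.034)
p=a[:,int((-.026-y0)*k):int((-.021-y0)*k)].mean(1)   # deck line, dark
lo=int(p[60:180].argmin())+60; w=np.clip(np.median(p)-p[lo-8:lo+9],0,None)
L=x1-(w@np.arange(lo-8,lo+9)/w.sum())/k
a,*_=rect(.033)
q=a[:,int((-.0415-y0)*k):int((-.038-y0)*k)].mean(1)
r=slice(80,145);hi=int(q[r].argmax())+80; w=np.clip(q[hi-8:hi+9]-q[hi-8:hi+9].min(),0,None)
S=x1-(w@np.arange(hi-8,hi+9)/w.sum())/k
print('line',L,'stripe',S,'diff mm',(L-S)*1e3)
if len(sys.argv)>2:cv2.imwrite(f'pics/r{n}.png',cv2.resize(a,None,fx=2.5,fy=2.5))
E
for i in 2 3 4 5;do python3 meas.py $i x;done
```

```text
5.725 [ 0.58088859 -0.14224404  0.05311419] [-1.66908651e-01 -9.85972353e-01 -1.46842122e-04] -11.336331714821636 [-3.86754855  3.37134078  6.28465177] [0.89804203 0.94590047 0.01791887] 0.4170420679433995
300 50
line 0.09299322419281492 stripe 0.08895074758566597 diff mm 4.042476607148945
line 0.08459589445938391 stripe 0.08889710974824654 diff mm -4.301215288862625
line 0.08766710053806417 stripe 0.08881173693365361 diff mm -1.1446363955894405
line 0.08859920794365547 stripe 0.0888108377062998 diff mm -0.21162976264432753[ WARN:0@0.022] global loadsave.cpp:1063 imwrite_ Unsupported depth image for selected encoder is fallbacked to CV_8U.
[ WARN:0@0.021] global loadsave.cpp:1063 imwrite_ Unsupported depth image for selected encoder is fallbacked to CV_8U.
[ WARN:0@0.025] global loadsave.cpp:1063 imwrite_ Unsupported depth image for selected encoder is fallbacked to CV_8U.
[ WARN:0@0.018] global loadsave.cpp:1063 imwrite_ Unsupported depth image for selected encoder is fallbacked to CV_8U.
```

View pics/r5.png

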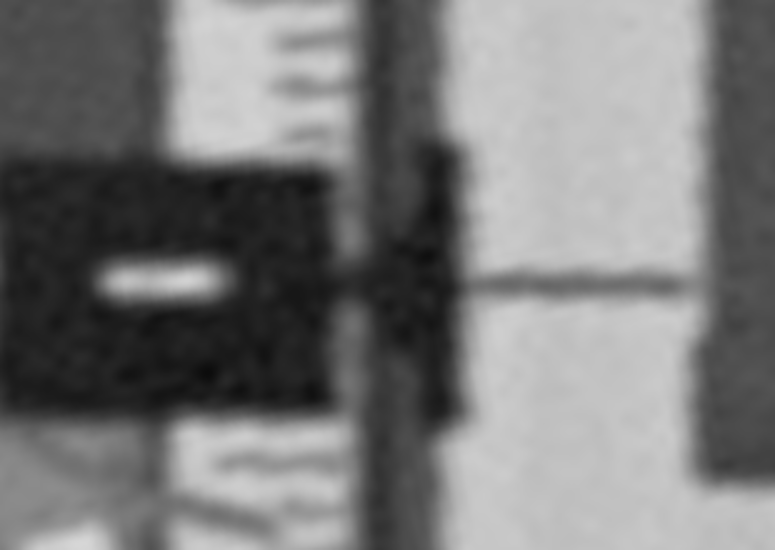

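jog_arm(series=[[[0,0,0],[0,0,0],0.055],[[0,0,0],[0,0,0],0.055],[[0,0,0],[0,0,0],0.055],[[0,-0.03,0],[0,0,0],0.055],[[0,-0.05,0],[0,0,0],0.055],[[0,-0.05,0],[0,0,0],0.087],[[0,-0.03,0],[0,0,0],0.087],[[0,0,0],[0,0,0],0.087]])

```text
time_s: 6.78
tcp_pos: [0.5825, -0.1429, 0.2145]
ee_rot: [[-0.986, 0.006, -0.167], [0.167, -0.0, -0.986], [-0.006, -1.0, -0.001]]
wrist_force: [0.1, -0.3, -0.4]
gripper_width: 0.885
```

```bash
python3 look.py 6; python3 meas.py 6; python3 - <<'E'
from h import *
import pickle
A=camera_info('scene');B=camera_info('side');c=pickle.load(open('w1.pkl','rb'))
# cabinet top corner nearest (scene 310,70 / 347,103) and side (408,222)
for p,q in [((347,103),(408,222)),((310,70),(408,222)),((347,103),(435,302)),((310,70),(435,302))]:
    P=tri([ray(A,p),ray(B,q)]);print(P.round(3),(proj(A,P)-p).round(1),(proj(B,P)-q).round(1))
for z in(0,.1,.15):print(z,onz(c,(165,142),z).round(3),onz(c,(110,140),z).round(3))
E
```

```text
6.775 [ 0.58251037 -0.14285609  0.21449784] [-1.67336248e-01 -9.85899611e-01 -7.33209100e-04] -11.335366806901323 [ 0.05829885 -0.28342282 -0.40046194] [ 0.03629526  0.14026224 -0.05165077] 0.8850728970710946
294 59
line 0.0883847520779593 stripe 0.08864857187573363 diff mm -0.2638197977743312
[ 0.615 -0.425  0.144] [-1.6 -1.8] [-2.2  2.3]
[ 0.653 -0.406  0.171] [14.9 16.7] [ 17. -22.]
[ 0.657 -0.509  0.073] [8.4 8. ] [ 11.7 -12.3]
[ 0.694 -0.489  0.108] [27.2 24.8] [ 31.7 -41.8]
0 [ 0.611 -0.437  0.   ] [ 0.633 -0.499  0.   ]
0.1 [ 0.579 -0.394  0.1  ] [ 0.596 -0.439  0.1  ]
0.15 [ 0.564 -0.372  0.15 ] [ 0.577 -0.409  0.15 ]
```

jog_arm(series=[[[0,0,0],[0,-6.1,0],0.087],[[0,0,0],[0,-6.1,0],0.087],[[0.0443,0,0.032],[0,0,0],0.087],[[0.0443,0,0.032],[0,0,0],0.087],[[0.0443,0,0.032],[0,0,0],0.087],[[0,0,0],[0,0,0],0.087],[[0,0,0],[0,0,0],0.087]])

```text
time_s: 7.7
tcp_pos: [0.4522, -0.2445, 0.2104]
ee_rot: [[-0.999, -0.002, 0.044], [-0.044, 0.001, -0.999], [0.002, -1.0, -0.001]]
wrist_force: [-0.4, 0.7, -0.2]
gripper_width: 1.004
```

```bash
python3 - <<'E'
from h import *
import pickle
s=sense();c=camera_info('wrist');w=capture('wrist');save('w7',w);pickle.dump(c,open('w7.pkl','wb'))
print(s['time_s'],s['tcp_pos'],s['ee_rot'],s['joints'])
print(proj(c,(.44,-.327,.03)))
cv2.imwrite('pics/w7v.png',cv2.resize(w[:250,150:600,::-1],None,fx=1.7,fy=1.7,interpolation=cv2.INTER_CUBIC))
E
```

```text
7.7 [ 0.4521691  -0.24449891  0.21042332] [[-9.99028486e-01 -1.79878679e-03  4.40323690e-02]
 [-4.40334285e-02  5.53703512e-04 -9.99029905e-01]
 [ 1.77266091e-03 -9.99998229e-01 -6.32372331e-04]] [-1.02974672e+01  1.18471772e+01 -1.59258890e+01 -1.44416074e-02
 -6.23340085e+01  1.28279021e+01]
[335.06224152 101.21052734]
```

View pics/w7v.png

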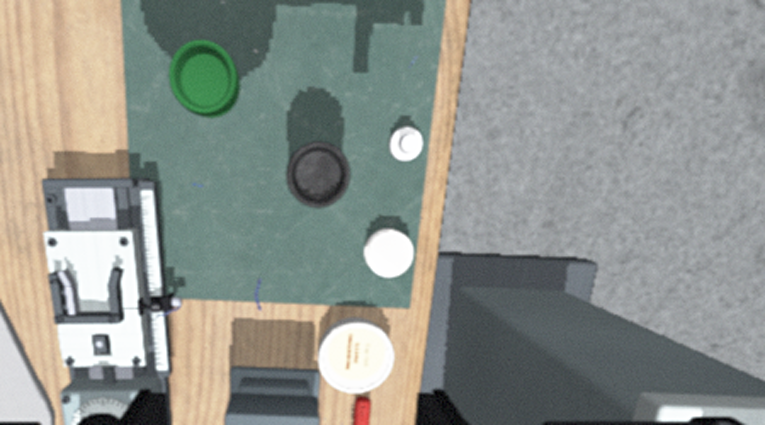

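```bash
python3 - <<'E'
from h import *
import pickle
def cen(n,x,y,w,thr):
    im=cv2.imread(f'pics/w{n}.png').max(2)
    m=(im[y-w:y+w,x-w:x+w]<thr).astype(np.uint8)
    m=cv2.morphologyEx(m,cv2.MORPH_OPEN,np.ones((5,5),np.uint8))
    cs=max(cv2.findContours(m,0,2)[0],key=cv2.contourArea)
    print(cv2.contourArea(cs),cv2.boundingRect(cs),cv2.minEnclosingCircle(cs))
    e=cv2.fitEllipse(cs);print(e);return np.array(e[0])+[x-w,y-w]
c7=pickle.load(open('w7.pkl','rb'));c1=pickle.load(open('w1.pkl','rb'))
p=cen(7,338,102,30,52);q=cen(1,297,24,24,52)
print(p,q,onz(c7,p,.049),onz(c7,p,.03),onz(c1,q,.049),tri([ray(c7,p),ray(c1,q)]))
E
```

```text
Traceback (most recent call last):
ValueError: max() iterable argument is empty
```

```bash
python3 - <<'E'
from h import *
import pickle
def cen(n,x,y,w):
    im=cv2.GaussianBlur(cv2.imread(f'pics/w{n}.png'),(3,3),0)[max(y-w,0):y+w,x-w:x+w].astype(int)
    # black body is grey (neutral); mat/shadow is green: green excess small & dark
    g=im[...,1]-im[...,2]; v=im.max(2)
    print(v[w::3,w][:12],v[w,::4],g[w,::4])
    m=((v<75)&(g<12)).astype(np.uint8)
    cs=max(cv2.findContours(m,0,2)[0],key=cv2.contourArea)
    cs=cv2.convexHull(cs);e=cv2.fitEllipse(cs);print(cv2.contourArea(cs),e);return np.array(e[0])+[x-w,max(y-w,0)]
c7=pickle.load(open('w7.pkl','rb'));c1=pickle.load(open('w1.pkl','rb'))
p=cen(7,338,102,30);q=cen(1,297,24,24)
print(p,q,onz(c7,p,.049),onz(c7,p,.03),onz(c1,q,.049),tri([ray(c7,p),ray(c1,q)]))
E
```

```text
[ 83  88  93  87  68  50  74 130 138 136] [134 139 140  77  83  98  95  86  83  89  88  53 119 139 138] [25 25 25  1  1  2  1 -1  0  0  1 -1 19 24 26]
898.0 ((28.275442123413086, 29.98272705078125), (33.18355941772461, 35.802433013916016), 149.21238708496094)
[79 86 86 85 91 65 82 33] [ 88  78  60  97  94  89  79  86  83  63  53 106] [15  1  0  0  1 -1  0 -1  0 -1  0 16]
1413.0 ((23.639467239379883, 23.909194946289062), (38.821136474609375, 47.951446533203125), 174.26480102539062)
[336.27544212 101.98272705] [296.63946724  23.90919495] [ 0.43959315 -0.32637194  0.049     ] [ 0.43862996 -0.32625535  0.03      ] [ 0.44023967 -0.32506718  0.049     ] [ 0.43909934 -0.32622767  0.04169307]
```

jog_arm(series=[[[0.0085,0,0.0405],[0,0,0],0.06],[[0.008,0,0.0405],[0,0,0],0.06],[[0,0.05,0],[0,0,0],0.06],[[0,0.05,0],[0,0,0],0.06],[[0,0.025,0],[0,0,0],0.06],[[0,0,0],[0,0,0],0.06],[[0,0,0],[0,0,0],0.06]])

```text
time_s: 8.62
tcp_pos: [0.4411, -0.3262, 0.0874]
ee_rot: [[-0.999, 0.001, 0.046], [-0.046, -0.001, -0.999], [-0.001, -1.0, 0.001]]
wrist_force: [0.3, 0.7, 0.8]
gripper_width: 0.687
```

jog_arm(series=[[[0.0015,0.034,0],[0,0,0],0.06],[[0,0.033,0],[0,0,0],0.06],[[0,0,0],[0,0,0],0.06],[[0,0,0],[0,0,0],0.045],[[0,0,0],[0,0,0],0.03],[[0,0,0],[0,0,0],0.03],[[0,0,0],[0,0,0],0.03],[[0,0,0],[0,0,0],0.03]])

```text
time_s: 9.62
tcp_pos: [0.439, -0.3266, 0.0207]
ee_rot: [[-0.999, 0.002, 0.045], [-0.045, -0.001, -0.999], [-0.002, -1.0, 0.001]]
wrist_force: [-1.2, 1.6, 6.2]
gripper_width: 0.427
```

```bash
python3 - <<'E'
from h import *
import pickle
out=[]
for n,z in((5,.045),(5,.036)):
    c=pickle.load(open(f'w{n}.pkl','rb'));im=cv2.imread(f'pics/w{n}.png')
    x0,x1,y0,y1,k=.05,.15,-.035,.035,5600
    B=[(x,y) for x in(x0,x1) for y in(y0,y1)]
    src=np.float32([proj(c,O+U*x+V*y+[0,0,z]) for x,y in B]);dst=np.float32([((y-y0)*k,(x1-x)*k) for x,y in B])
    o=cv2.warpPerspective(im,cv2.getPerspectiveTransform(src,dst),(392,560),flags=cv2.INTER_CUBIC)
    for i in range(5,15):
        Y=int((x1-i/100)*k);cv2.line(o,(0,Y),(12,Y),(0,0,255),1);cv2.line(o,(380,Y),(391,Y),(0,0,255),1)
    for j in range(-3,4):
        X=int((j/100-y0)*k);cv2.line(o,(X,0),(X,10),(0,0,255),1);cv2.line(o,(X,549),(X,559),(0,0,255),1)
    cv2.imwrite(f'pics/f{n}_{z}.png',o);out.append(o)
cv2.imwrite('pics/fork.png',np.hstack(out))
E
```

```text
(no output)
```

View pics/fork.png

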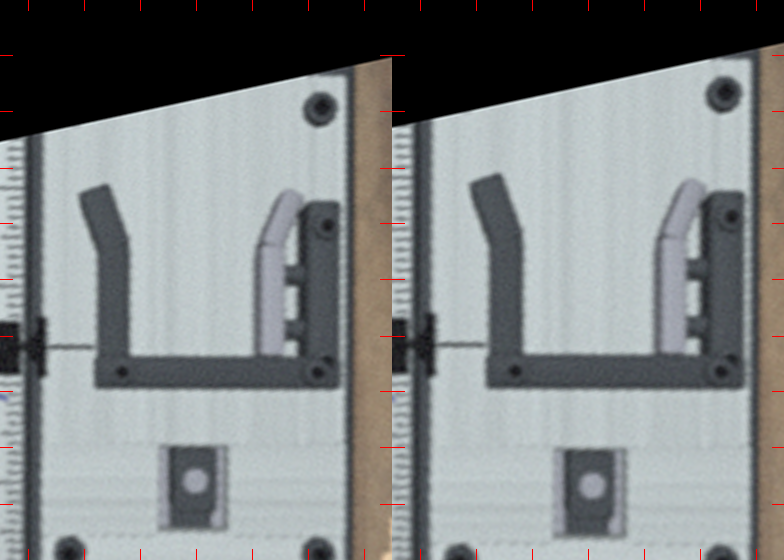

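jog_arm(series=[[[0,-0.03,0],[0,0,0],0.03],[[0,-0.035,0],[0,0,0],0.03],[[0,0,-0.0427],[0,0,0],0.03],[[-0.04,0,0],[0,0,0],0.03],[[-0.04,0,0],[0,0,0],0.03],[[-0.04,0,0],[0,0,0],0.03],[[-0.031,0,0],[0,0,0],0.03],[[0,0,0],[0,0,0],0.03],[[0,0,0],[0,0,0],0.03]])

```text
time_s: 10.75
tcp_pos: [0.5859, -0.2766, 0.0838]
ee_rot: [[-0.999, -0.002, 0.044], [-0.044, 0.001, -0.999], [0.002, -1.0, -0.001]]
wrist_force: [0.7, -0.1, -1.1]
gripper_width: 0.427
```

```bash
cat > st.py <<'E'
from h import *
s=sense();print(s['time_s'],'bed',bed(s['tcp_pos']).round(5),'F bed',[round(float(np.array(s['wrist_force'])@q),2) for q in(U,V,[0,0,1])],'M',s['moment'].round(3),s['gripper_width']);print(s['ee_rot'].round(4))
E
python3 st.py
```

```text
10.75 bed [ 1.330e-01 -1.300e-04  8.379e-02] F bed [0.16, 0.68, -1.12] M [ 0.075  0.104 -0.036] 0.42729637615471616
[[-9.99e-01 -2.10e-03  4.42e-02]
 [-4.42e-02  8.00e-04 -9.99e-01]
 [ 2.10e-03 -1.00e+00 -9.00e-04]]
```

jog_arm(series=[[[-0.001,0.02,0],[0,0,0],0.03],[[0,0,0],[0,0,0],0.03],[[0,0,0],[0,0,0],0.03],[[0,0,0],[0,0,0],0.03]])

```text
time_s: 11.25
tcp_pos: [0.5883, -0.277, 0.0656]
ee_rot: [[-0.999, 0.001, 0.045], [-0.045, -0.0, -0.999], [-0.001, -1.0, 0.0]]
wrist_force: [0.4, 0.4, -0.7]
gripper_width: 0.427
```

```bash
python3 st.py
```

```text
11.25 bed [0.13357 0.00224 0.06555] F bed [-0.42, 0.4, -0.66] M [0.021 0.103 0.029] 0.42671185102894993
[[-9.99e-01  1.40e-03  4.45e-02]
 [-4.45e-02 -4.00e-04 -9.99e-01]
 [-1.40e-03 -1.00e+00  5.00e-04]]
```

jog_arm(series=[[[0.0004,0.005,0],[0,0,0],0.03],[[0,0.004,0],[0,0,0],0.03],[[0,0,0],[0,0,0],0.03],[[0,0,0],[0,0,0],0.03]])

```text
time_s: 11.75
tcp_pos: [0.5878, -0.2768, 0.0555]
ee_rot: [[-0.999, -0.0, 0.045], [-0.045, -0.0, -0.999], [0.0, -1.0, 0.0]]
wrist_force: [0.7, -0.3, -0.2]
gripper_width: 0.428
```

```bash
python3 st.py
```

```text
11.75 bed [0.13333 0.00169 0.05549] F bed [0.34, 0.65, -0.21] M [-0.012  0.113  0.014] 0.42771429725772303
[[-9.99e-01 -1.00e-04  4.48e-02]
 [-4.48e-02 -1.00e-04 -9.99e-01]
 [ 1.00e-04 -1.00e+00  1.00e-04]]
```

jog_arm(series=[[[0,0.0004,0],[0,0,0],0.03],[[0,0.0004,0],[0,0,0],0.03],[[0,0,0],[0,0,0],0.03]])

```text
time_s: 12.12
tcp_pos: [0.5877, -0.2768, 0.0548]
ee_rot: [[-0.999, 0.0, 0.045], [-0.045, 0.0, -0.999], [-0.0, -1.0, -0.0]]
wrist_force: [-0.3, 0.1, -0.8]
gripper_width: 0.426
```

```bash
python3 st.py
```

```text
12.125 bed [0.13329 0.00164 0.05475] F bed [-0.1, -0.26, -0.83] M [0.003 0.118 0.03 ] 0.4262187943344505
[[-0.999   0.      0.0447]
 [-0.0447  0.     -0.999 ]
 [-0.     -1.     -0.    ]]
```

jog_arm(series=[[[0,0,-0.0015],[0,0,0],0.03],[[0,0,-0.0015],[0,0,0],0.03],[[0,0,-0.0015],[0,0,0],0.03],[[0,0,-0.0015],[0,0,0],0.03],[[0,0,-0.0015],[0,0,0],0.03],[[0,0,-0.0015],[0,0,0],0.03],[[0,0,-0.0015],[0,0,0],0.03],[[0,0,-0.0015],[0,0,0],0.03],[[0,0,0],[0,0,0],0.03]])

```text
time_s: 13.25
tcp_pos: [0.5872, -0.2647, 0.0548]
ee_rot: [[-0.999, 0.0, 0.045], [-0.045, -0.0, -0.999], [-0.0, -1.0, 0.0]]
wrist_force: [0.9, 0.2, -0.6]
gripper_width: 0.426
```

```bash
python3 st.py
```

```text
13.25 bed [0.12121 0.00169 0.05478] F bed [-0.16, 0.95, -0.64] M [-0.011  0.088  0.054] 0.4259972493703587
[[-0.999   0.      0.0449]
 [-0.0449 -0.     -0.999 ]
 [-0.     -1.      0.    ]]
```

jog_arm(series=[[[0,0,-0.0015],[0,0,0],0.03],[[0,0,-0.0015],[0,0,0],0.03],[[0,0,-0.0015],[0,0,0],0.03],[[0,0,-0.0015],[0,0,0],0.03],[[0,0,0],[0,0,0],0.03]])

```text
time_s: 13.88
tcp_pos: [0.5869, -0.2587, 0.0548]
ee_rot: [[-0.999, -0.0, 0.045], [-0.045, 0.0, -0.999], [0.0, -1.0, -0.0]]
wrist_force: [-0.3, -0.8, -0.7]
gripper_width: 0.428
```

```bash
python3 st.py
```

```text
13.875 bed [0.11518 0.00166 0.05477] F bed [0.79, -0.35, -0.71] M [-0.002  0.143  0.022] 0.4276534945952202
[[-0.999  -0.      0.0448]
 [-0.0448  0.     -0.999 ]
 [ 0.     -1.     -0.    ]]
```

jog_arm(series=[[[0,0,-0.0015],[0,0,0],0.03],[[0,0,-0.0015],[0,0,0],0.03],[[0,0,-0.0015],[0,0,0],0.03],[[0,0,-0.0015],[0,0,0],0.03],[[0,0,0],[0,0,0],0.03]])

```text
time_s: 14.5
tcp_pos: [0.586, -0.2526, 0.0545]
ee_rot: [[-0.999, -0.001, 0.045], [-0.045, 0.0, -0.999], [0.001, -1.0, -0.0]]
wrist_force: [-2.7, -1.6, -0.5]
gripper_width: 0.425
```

```bash
python3 st.py
```

```text
14.5 bed [0.10911 0.00102 0.05447] F bed [1.49, -2.77, -0.52] M [-0.488  0.979  0.028] 0.42481121830353785
[[-9.99e-01 -1.40e-03  4.45e-02]
 [-4.45e-02  4.00e-04 -9.99e-01]
 [ 1.40e-03 -1.00e+00 -4.00e-04]]
```

jog_arm(series=[[[0,0,-0.001],[0,0,0],0.03],[[0,0,-0.001],[0,0,0],0.03],[[0,0,-0.001],[0,0,0],0.03],[[0,0,-0.001],[0,0,0],0.03],[[0,0,-0.001],[0,0,0],0.03],[[0,0,0],[0,0,0],0.03]])

```text
time_s: 15.25
tcp_pos: [0.5863, -0.2476, 0.0547]
ee_rot: [[-0.999, -0.0, 0.045], [-0.045, 0.0, -0.999], [0.0, -1.0, -0.0]]
wrist_force: [-3.7, -0.9, -0.6]
gripper_width: 0.425
```

```bash
python3 st.py
```

```text
15.25 bed [0.10408 0.00155 0.05471] F bed [0.76, -3.71, -0.58] M [-0.34   1.105 -0.023] 0.42460978181323733
[[-9.99e-01 -3.00e-04  4.47e-02]
 [-4.47e-02  2.00e-04 -9.99e-01]
 [ 3.00e-04 -1.00e+00 -2.00e-04]]
```

jog_arm(series=[[[0,0,-0.0008],[0,0,0],0.03],[[0,0,-0.0008],[0,0,0],0.03],[[0,0,-0.0008],[0,0,0],0.03],[[0,0,-0.0008],[0,0,0],0.03],[[0,0,0],[0,0,0],0.03]])

```text
time_s: 15.88
tcp_pos: [0.5862, -0.2445, 0.0547]
ee_rot: [[-0.999, -0.0, 0.045], [-0.045, 0.0, -0.999], [0.0, -1.0, -0.0]]
wrist_force: [-3.5, -1.0, -0.1]
gripper_width: 0.426
```

```bash
python3 st.py
```

```text
15.875 bed [0.101   0.00162 0.05474] F bed [0.85, -3.5, -0.11] M [-0.455  1.158 -0.003] 0.4261658018778549
[[-9.99e-01 -1.00e-04  4.47e-02]
 [-4.47e-02  1.00e-04 -9.99e-01]
 [ 1.00e-04 -1.00e+00 -1.00e-04]]
```

Now half-millimetre steps, checking the force each few.

jog_arm(series=[[[0,0,-0.0004],[0,0,0],0.03],[[0,0,-0.0004],[0,0,0],0.03],[[0,0,0],[0,0,0],0.03]])

```text
time_s: 16.25
tcp_pos: [0.5862, -0.2438, 0.0547]
ee_rot: [[-0.999, -0.0, 0.045], [-0.045, 0.0, -0.999], [0.0, -1.0, -0.0]]
wrist_force: [-4.1, -1.7, -0.3]
gripper_width: 0.425
```

jog_arm(series=[[[0,0,-0.0003],[0,0,0],0.03],[[0,0,-0.0002],[0,0,0],0.03],[[0,0,0],[0,0,0],0.03]])

```text
time_s: 16.62
tcp_pos: [0.5862, -0.2433, 0.0547]
ee_rot: [[-0.999, -0.0, 0.045], [-0.045, 0.0, -0.999], [0.0, -1.0, -0.0]]
wrist_force: [-3.7, -1.9, -1.3]
gripper_width: 0.428
```

```bash
python3 st.py
```

```text
16.625 bed [0.09978 0.00165 0.05473] F bed [1.75, -3.83, -1.29] M [-0.581  1.196 -0.026] 0.4281755363240889
[[-0.999  -0.      0.0447]
 [-0.0447  0.     -0.999 ]
 [ 0.     -1.     -0.    ]]
```

jog_arm(series=[[[0,0,-0.0003],[0,0,0],0.03],[[0,0,0],[0,0,0],0.03]])

```text
time_s: 16.88
tcp_pos: [0.5862, -0.243, 0.0548]
ee_rot: [[-0.999, 0.0, 0.045], [-0.045, 0.0, -0.999], [-0.0, -1.0, -0.0]]
wrist_force: [-2.6, -1.7, -1.7]
gripper_width: 0.427
```

jog_arm(series=[[[0,0,-0.0003],[0,0,0],0.03],[[0,0,0],[0,0,0],0.03]])

```text
time_s: 17.12
tcp_pos: [0.5862, -0.2428, 0.0548]
ee_rot: [[-0.999, -0.0, 0.045], [-0.045, -0.0, -0.999], [0.0, -1.0, 0.0]]
wrist_force: [-3.8, -2.0, -0.5]
gripper_width: 0.427
```

jog_arm(series=[[[0,0,-0.0003],[0,0,0],0.03],[[0,0,0],[0,0,0],0.03]])

```text
time_s: 17.38
tcp_pos: [0.5862, -0.2427, 0.0548]
ee_rot: [[-0.999, 0.0, 0.045], [-0.045, -0.0, -0.999], [-0.0, -1.0, 0.0]]
wrist_force: [-2.9, -4.1, -0.8]
gripper_width: 0.426
```

jog_arm(series=[[[0,0,0],[0,0,0],0.03]])

```text
time_s: 17.5
tcp_pos: [0.5862, -0.2427, 0.0547]
ee_rot: [[-0.999, 0.0, 0.045], [-0.045, -0.0, -0.999], [-0.0, -1.0, 0.0]]
wrist_force: [-3.5, -3.8, -1.1]
gripper_width: 0.423
```

```bash
python3 st.py
```

```text
17.5 bed [0.09916 0.00166 0.05475] F bed [3.62, -3.7, -1.12] M [-1.227  1.126  0.033] 0.42309865869021035
[[-9.99e-01  0.00e+00  4.47e-02]
 [-4.47e-02 -3.00e-04 -9.99e-01]
 [-0.00e+00 -1.00e+00  3.00e-04]]
```

jog_arm(series=[[[0,0,-0.0003],[0,0,0],0.03],[[0,0,0],[0,0,0],0.03]])

```text
time_s: 17.75
tcp_pos: [0.5862, -0.2426, 0.0548]
ee_rot: [[-0.999, 0.0, 0.045], [-0.045, -0.001, -0.999], [-0.0, -1.0, 0.001]]
wrist_force: [-3.9, -4.4, -1.3]
gripper_width: 0.424
```

jog_arm(series=[[[0,0,-0.0003],[0,0,0],0.03],[[0,0,0],[0,0,0],0.03]])

```text
time_s: 18.0
tcp_pos: [0.5862, -0.2425, 0.0548]
ee_rot: [[-0.999, 0.0, 0.045], [-0.045, -0.001, -0.999], [-0.0, -1.0, 0.001]]
wrist_force: [-3.9, -4.5, -0.7]
gripper_width: 0.425
```

```bash
python3 st.py
```

```text
18.0 bed [0.09901 0.00168 0.05482] F bed [4.28, -4.14, -0.65] M [-1.755  1.154  0.047] 0.425459015605308
[[-9.99e-01  2.00e-04  4.47e-02]
 [-4.47e-02 -9.00e-04 -9.99e-01]
 [-1.00e-04 -1.00e+00  9.00e-04]]
```

jog_arm(series=[[[0,0,-0.0003],[0,0,0],0.03],[[0,0,-0.0002],[0,0,0],0.03],[[0,0,0],[0,0,0],0.03]])

```text
time_s: 18.38
tcp_pos: [0.5862, -0.2424, 0.0548]
ee_rot: [[-0.999, 0.0, 0.045], [-0.045, -0.001, -0.999], [-0.0, -1.0, 0.001]]
wrist_force: [-4.3, -7.3, -1.6]
gripper_width: 0.429
```

```bash
python3 st.py; python3 look.py 8; python3 meas.py 8
```

```text
18.375 bed [0.09891 0.00167 0.05484] F bed [7.06, -4.59, -1.61] M [-2.119  1.162 -0.03 ] 0.4285374775279286
[[-9.99e-01  2.00e-04  4.47e-02]
 [-4.47e-02 -1.30e-03 -9.99e-01]
 [-2.00e-04 -1.00e+00  1.30e-03]]
18.375 [ 0.58618093 -0.24243464  0.05483754] [ 0.04469402 -0.99899981  0.00134858] 10.337143492118484 [-4.26510452 -7.2598402  -1.60878139] [-2.11895135  1.16223084 -0.02959159] 0.4285374775279286
327 215
line 0.08504339752407153 stripe 0.08852862570597296 diff mm -3.4852281819014315
```

jog_arm(series=[[[0,0,0],[0,0,0],0.045],[[0,0,0],[0,0,0],0.06],[[0,0,0],[0,0,0],0.06],[[0,0,0],[0,0,0],0.06],[[0,-0.02,0],[0,0,0],0.06],[[0,-0.05,0],[0,0,0],0.06],[[0,-0.05,0],[0,0,0],0.06],[[0,-0.04,-0.06],[0,0,0],0.06],[[0,0,-0.02],[0,0,0],0.06],[[0,0,0],[0,0,0],0.06]])

```text
time_s: 19.68
tcp_pos: [0.5826, -0.1679, 0.209]
ee_rot: [[-0.999, -0.0, 0.047], [-0.047, 0.001, -0.999], [0.0, -1.0, -0.001]]
wrist_force: [0.3, -0.8, -0.9]
gripper_width: 0.694
```

```bash
python3 st.py; python3 look.py 9; python3 meas.py 9; python3 - <<'E'
from h import *
import pickle
c=pickle.load(open('w9.pkl','rb'));im=cv2.imread('pics/w9.png')
print(proj(c,O+U*.099+[0,0,.083]))
x0,x1,y0,y1,k,z=.04,.15,-.045,.045,5000,.083
def rect(z,im=im):
    B=[(x,y) for x in(x0,x1) for y in(y0,y1)]
    src=np.float32([proj(c,O+U*x+V*y+[0,0,z]) for x,y in B]);dst=np.float32([((y-y0)*k,(x1-x)*k) for x,y in B])
    return cv2.warpPerspective(im,cv2.getPerspectiveTransform(src,dst),(450,550),flags=cv2.INTER_CUBIC)
a=rect(.083);b=rect(.034)
g=cv2.GaussianBlur(a,(9,9),0)
m=(g.max(2)<105).astype(np.uint8)
# circle on the black top rim, radius 19.5 mm
h=cv2.HoughCircles(cv2.cvtColor(g,cv2.COLOR_BGR2GRAY),cv2.HOUGH_GRADIENT,1,60,param1=60,param2=15,minRadius=88,maxRadius=104)
if h is not None:
    for X,Y,r in h[0][:4]:print('circle bed x,y mm',(x1-Y/k)*1e3,(X/k+y0)*1e3,'r',r/k*1e3)
cv2.imwrite('pics/fin.png',cv2.resize(np.hstack([a,b]),(780,477)))
E
```

```text
19.675 bed [0.02427 0.00146 0.20904] F bed [0.8, 0.22, -0.89] M [-0.022  0.143 -0.062] 0.693750351677134
[[-9.989e-01 -5.000e-04  4.690e-02]
 [-4.690e-02  7.000e-04 -9.989e-01]
 [ 5.000e-04 -1.000e+00 -7.000e-04]]
19.675 [ 0.58256232 -0.16787817  0.20903772] [ 4.68791927e-02 -9.98900336e-01 -6.78525543e-04] 3.516146120159024 [ 0.25392817 -0.79001115 -0.88992369] [-0.02206369  0.14297722 -0.06159434] 0.693750351677134
309 88
line 0.08871693379790942 stripe 0.08878499567954573 diff mm -0.06806188163631377
[322.44112047 109.69480061]
circle bed x,y mm 98.50001 1.2999997 r 18.82
```

```bash
python3 - <<'E'
from h import *
import pickle
for n in (2,3,5,6,9):
    c=pickle.load(open(f'w{n}.pkl','rb'));im=cv2.imread(f'pics/w{n}.png',0)
    x0,x1,y0,y1,k=.04,.08,-.01,.01,5000
    B=[(x,y) for x in(x0,x1) for y in(y0,y1)]
    src=np.float32([proj(c,O+U*x+V*y+[0,0,.036]) for x,y in B]);dst=np.float32([((y-y0)*k,(x1-x)*k) for x,y in B])
    a=cv2.warpPerspective(im,cv2.getPerspectiveTransform(src,dst),(100,200),flags=cv2.INTER_CUBIC).astype(float)
    p=a[:,44:56].mean(1)[::5].astype(int); q=a[:,35:40].mean(1)[::5].astype(int)
    print(n,'centre',p.tolist());print('  side',q.tolist())
E
```

```text
2 centre [194, 188, 144, 134, 113, 78, 74, 78, 90, 117, 133, 131, 110, 85, 78, 76, 69, 71, 128, 187, 198, 196, 197, 195, 195, 185, 125, 76, 79, 81, 77, 80, 78, 77, 79, 77, 79, 77, 80, 79]
  side [190, 182, 143, 138, 117, 66, 66, 66, 64, 68, 64, 64, 67, 64, 64, 65, 64, 73, 128, 192, 197, 198, 197, 195, 197, 187, 124, 75, 78, 79, 81, 79, 76, 80, 80, 78, 80, 79, 78, 77]
3 centre [72, 72, 65, 63, 173, 187, 184, 186, 181, 185, 186, 184, 187, 187, 148, 140, 149, 127, 73, 69, 71, 74, 88, 142, 150, 150, 146, 103, 71, 71, 82, 169, 190, 188, 189, 185, 184, 181, 122, 72]
  side [70, 71, 62, 68, 172, 184, 181, 178, 178, 179, 180, 178, 181, 182, 141, 139, 149, 150, 136, 83, 72, 74, 74, 77, 90, 89, 81, 71, 72, 71, 88, 171, 191, 188, 186, 184, 184, 181, 145, 147]
5 centre [190, 197, 195, 194, 194, 194, 194, 195, 194, 196, 140, 73, 78, 77, 86, 141, 157, 155, 149, 100, 76, 78, 74, 76, 77, 84, 143, 196, 195, 198, 195, 195, 193, 188, 116, 73, 79, 80, 78, 79]
  side [187, 192, 192, 190, 192, 192, 190, 191, 192, 195, 132, 76, 76, 80, 75, 78, 76, 77, 72, 79, 76, 77, 71, 75, 76, 82, 147, 196, 196, 201, 198, 195, 192, 187, 110, 75, 75, 78, 77, 77]
6 centre [216, 248, 244, 241, 240, 241, 241, 241, 244, 243, 197, 114, 91, 95, 119, 173, 210, 212, 188, 145, 109, 100, 99, 78, 58, 63, 125, 210, 251, 232, 185, 162, 166, 161, 124, 75, 56, 64, 67, 66]
  side [206, 241, 240, 239, 239, 239, 239, 239, 242, 246, 197, 107, 84, 94, 100, 112, 126, 132, 120, 103, 98, 103, 98, 83, 66, 72, 128, 212, 245, 246, 212, 178, 167, 158, 125, 78, 67, 67, 64, 65]
9 centre [39, 38, 43, 51, 68, 124, 212, 247, 253, 255, 181, 98, 89, 111, 140, 186, 216, 218, 205, 150, 115, 104, 90, 69, 64, 97, 176, 244, 251, 210, 177, 170, 171, 149, 100, 69, 65, 65, 68, 68]
  side [36, 37, 50, 58, 76, 150, 231, 249, 250, 253, 183, 111, 105, 118, 121, 132, 143, 144, 126, 114, 107, 105, 98, 81, 75, 103, 178, 243, 250, 231, 208, 194, 181, 148, 103, 75, 79, 80, 82, 83]
```

```bash
python3 -c "
from station import *
print(sense()['wrist_force']);print(finish_job())"
```

```text
[-0.72948709 -1.01189004 -0.01600198]
the job is handed in; nothing more can be done
None
```

The job is handed in, at about 20 s on the robot's clock; no verdict is reported. I wound the carriage back to about 4.3 mm behind the mark. I then brought it up turning clockwise only, 46° in all. The eyepiece was slid along the deck into the fork until it met the end stop, then let go.

**Last checks, after release:**
- **Pointer on the mark:** the pointer line was 0.07 mm from the rider's line. Before the insertion it measured 0.2 to 0.26 mm behind, so the agreement is within measuring error.
- **Dog at the front:** the dog filled the front end of its slot, about 1.5 mm ahead of the middle in the image. It had not moved since the knob was released.
- **Press on the stop:** the wrist force along the slide rose from about 1.5 N of drag to 7 N at most. That puts about 5 N on the stop, inferred rather than measured directly.
- **Eyepiece seated:** its centre measured 0.4 mm from the expected home position along the slide. Across the slide it was under 1 mm off the fork's centre line.

**Checks that disagreed or failed:**
- A pointer reading taken while the eyepiece was still gripped gave −3.5 mm. I put it down to the gripper blocking the view and discarded it, since the arm had barely moved and the later reading was good.
- I could not view the last picture because the 12-picture limit was reached, so the final checks are numbers only. I did not separately measure that the eyepiece stands upright or that the bystanders are unmoved.

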